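# Put the film-reading kit back in its foam inserts

## Task

Put the film-reading kit away: move the projection lens, the stand loupe, the film weight and the step wedge one by one, each into the foam insert whose cut-out has its shape and size, so that it rests flat on the blue floor of that cut-out. Keep them upright and set each down gently, not dropping it, and do not shift or topple the cleaner bottle and the film carton.

Things in the scene. Friction and masses are not known exactly. Their poses are not given: they have to be found in the camera images.
- lens_mid (a point): projection lens: upright round barrel, 54 mm diameter, 50 mm tall, about 280 g, grey metal with a dark knurled band, a brass ring and dark violet glass on top; loose, standing on the bench. Point on its axis half-way up (25 mm above its underside), z up. Belongs in insert_lens (the larger round cut-out)
- loupe_mid (a point): stand loupe: small upright cylinder, 36 mm diameter, 45 mm tall, about 60 g, pale clear skirt below, red eyepiece on top; loose. Point on its axis half-way up (22.5 mm above its underside), z up. Belongs in insert_loupe (the smaller round cut-out)
- weight_knob (a point): film weight: square steel plate 46 x 46 mm, 14 mm thick, with an upright brass knob of 22 mm diameter on its middle that runs from 16 to 40 mm above its underside (a slightly narrower neck below); about 300 g, loose. Point in the middle of the knob, 28 mm above the underside; x and y along the sides of the square plate, z up. Lift it by the knob. Belongs in insert_weight (the square cut-out), sides parallel to the sides of the cut-out, any of the four ways round
- wedge_mid (a point): step wedge: aluminium staircase, steps alternately darker and lighter grey, 110 mm long (along its y) and 32 mm wide (along its x), five steps of 22 mm each, heights 18, 24, 30, 36 and 42 mm rising towards +y; about 280 g, centre of mass 9 mm to +y of the middle; its long sides are flat and upright; loose. Point in the middle of the length and width, 15 mm above the underside (half-way up the middle step), z up. Belongs in insert_wedge (the long cut-out), either way round
- insert_lens: foam insert module, fixed on the bench: light grey frame 116 x 116 mm, black foam, top 14 mm above the bench, with a round cut-out of 72 mm diameter in the middle, whose blue floor is 5 mm above the bench (9 mm deep). Origin: middle of its underside, on the bench; x and y along its sides, z up. Fingertips less than 10 mm above the underside of a thing would touch the foam before the thing reaches the floor (all inserts)
- insert_loupe: foam insert module, fixed: grey frame 96 x 96 mm, black foam, top 14 mm above the bench, round cut-out of 54 mm diameter in the middle, blue floor 5 mm above the bench. Origin: middle of its underside; x and y along its sides, z up
- insert_weight: foam insert module, fixed: grey frame 106 x 106 mm, black foam, top 14 mm above the bench, square cut-out of 64 x 64 mm in the middle, blue floor 5 mm above the bench. Origin: middle of its underside; x and y along its sides and those of the cut-out, z up
- insert_wedge: foam insert module, fixed: grey frame 96 mm (x) by 166 mm (y), black foam, top 14 mm above the bench, long cut-out of 50 mm (x) by 128 mm (y) in the middle, blue floor 5 mm above the bench. Origin: middle of its underside; y along the length of the cut-out, z up
- cleaner: bystander, to be left standing: amber bottle of film cleaner with blue cap, 48 mm diameter, 85 mm tall, loose. Origin: middle of its underside
- carton: bystander, to be left standing: cardboard film carton on edge, 40 mm (x) by 98 mm (y), 98 mm tall, loose. Origin: middle of its underside, x across its thickness
Things that resemble listed ones, but are neither listed nor needed, are in the scene too. Leave any orange look-alike of the insert_lens alone.

How it is judged:
By the outcome, as a careful person would: the job done as asked, in the order asked, and still so for the second after the job is handed in, with the robot touching nothing.
It also fails if it takes over 112 s, if anything falls off the work surface, if the arm or the gripper's body presses on something with over 40 N, if the wrist force passes 120 N, or if a joint passes its speed limit or range.

## Robot

A 6-joint arm with a two-finger parallel gripper is mounted at the origin on the work surface. World frame = base frame: x ahead of the robot, y to its left, z up, the work surface at z = 0. Lengths are in m, angles in rad, forces in N, time in s.
With the tool pointing down it reaches from about 0.275 to 0.75 m from the base axis. Payload 10.2 kg.
Tool frame: the origin (TCP) lies midway between the tips of the shut fingers; the grasp point (between the pads) lies 19 mm behind it (env.tcp_to_grasp is the distance from the TCP to the grasp point, in m); z points along the fingers, y is the line along which they close (so a half turn about z gives the same grasp; the last joint's range is limited). The gripper opens to 88 mm and grips with 3 to 60 N. Pads are 18 mm wide; open, the fingers measure 123 mm over their backs; the gripper's body (75 mm by 187 mm) begins 45 mm behind the grasp point.
Start: joints at [-1.547, 0.313, 1.498, -0, 1.331, -0.223], TCP at [0.128, -0.509, 0.214] pointing down, gripper open.
Joint ranges: [-2.94, 2.94], [-0.97, 2.17], [0.19, 2.56], [-1.23, 4.37], [0.02, 3.11], [-2.88, 2.88]. Speed limits (rad/s): [2.39, 2.39, 3.01, 3.14, 3.14, 3.14].

## Interface

Orientations are given as a unit quaternion [w, x, y, z].
In Python, from plant import env gives the robot as it stands. The module is installed in compiled form; this text tells all that it offers.
- The arm moves only by the tool jog_arm, never from a script. Its arguments are lists of equal length, an entry for each row: "dp": the shift along the tool's x, y, z in mm, a list of three; "yaw": the turn about the tool's z in degrees. In form: {"dp": [[x, y, z], ...], "yaw": [yaw, ...]}. A call has 1 to 12 rows; each row is the pose to reach, as a shift and turn from the pose commanded when the call began, along the tool's axes at that moment; what a row does not reach only later rows make up. A row lasts 1/8 s, in which the tool goes at most 62.5 mm and 10.7 degrees, less where a joint would pass 70% of its speed; a pose out of reach is approached as far as the arm can. A call with a gripper value outside its range is refused whole. "gripper" is the opening, from 0 (shut) to 1 (fully open), set as the call begins (left out, the last holds). The fingers move at their own pace and stop on an object; the grip force is fixed at half the most. Time passes only in rows, so rows that repeat a pose let the fingers close. It gives the time, the measured TCP pose, the force, the opening and the grip force at its end, in the units of the state.
- env.state(): the state, without advancing time (a new reading comes with each control period).
- env.get_image(name): name is "scene" or "top" or "wrist"; returns a dict with "color" (384x512x3 uint8, red, green, blue), "fx", "fy", "cx", "cy" (pixels), "eye" and "orientation" of the camera in the world; the wrist camera has in their place "tool_from_camera" (4x4, takes a point from camera to tool coordinates, whose origin is the TCP and whose axes are the flange's). Camera axes: x right, y down, z forward; pixel columns grow to the right and rows downward; lengths in m; the calibration is good to about 2 mm. A picture is of the moment at which its call begins: read the wrist's pose just before it. There is no depth.
- env.job_done(): hands the job in; it is judged then, once.
Trained networks look in the newest picture that a camera, given by its name, has taken for a name from the list of things; names that differ only in an ending like _2 or _b are one class to them, and where a whole thing is asked for, a point or a joint stands for the part that bears it (a point fixed in the world has none). Each returns a list of dicts, best first, with "p" (0 to 1); they miss things now and then, are a little off and sometimes report something else, mostly with a low value. They report only what shows in the picture. A call takes as long as a camera call. They do not tell look-alikes from the thing itself.
- env.spot_in(query, camera): "position" ([column, row] in pixels, amid what is visible of it).
The state is a dict: "time_s": time; "joints": joint angles; "qd": joint speeds; "joint_efforts": joint torques, N m; "tcp_pos": TCP position; "tool_rot": TCP orientation; "contact_force": force on the tool from outside, world axes, zero at the start; "wrist_torque": the same for the moment, N m; "finger_gap": finger opening in m; "grip_force": force on a finger pad.
Only numpy, scipy, OpenCV 4.12 (cv2) and the standard library are available. Lean on these libraries where they do the work, as an engineer would, in place of code of your own. Each camera call takes 0.05 s, during which the arm holds its last target. There are 200 camera calls.

## Working session

There is one attempt and no reset: what is moved stays moved. The work goes in short steps, Python scripts to look and compute and a tool call to move; the robot and the scene stay as the last step left them, time stands still between calls to the robot, and variables do not carry over. Pictures are saved under pics/ and viewed, at most 14 in all, crops included, and the job is handed in when it is done.

Besides the shell and the picture viewer there is one more tool, called after "Emit:" by a JSON object that holds its "method" and its "body", one argument or row to a line. jog_arm: Moves the arm, as the interface text tells. Its arguments: {"type":"object","properties":{"dp":{"type":"array","items":{"type":"array","items":{"type":"number"}}},"yaw":{"type":"array","items":{"type":"number"}},"gripper":{"type":"number"}},"required":["dp","yaw"]}

```bash
mkdir -p pics
cat > h.py <<'E'
import numpy as np,cv2
from scipy.spatial.transform import Rotation as R
from plant import env
def rot(q): return R.from_quat([q[1],q[2],q[3],q[0]]).as_matrix()
def cam(name):
    s=env.state(); im=env.get_image(name)
    if name=='wrist':
        T=np.array(im['tool_from_camera']); Rt=rot(s['tool_rot'])
        im['R']=Rt@T[:3,:3]; im['e']=Rt@T[:3,3]+np.array(s['tcp_pos'])
    else:
        o=np.array(im['orientation']); im['R']=rot(o) if o.size==4 else o; im['e']=np.array(im['eye'])
    return im
def ray(im,p,z):
    d=im['R']@np.array([(p[0]-im['cx'])/im['fx'],(p[1]-im['cy'])/im['fy'],1]); t=(z-im['e'][2])/d[2]
    return im['e']+t*d
def proj(im,P):
    c=im['R'].T@(np.array(P)-im['e']); return np.array([im['cx']+im['fx']*c[0]/c[2],im['cy']+im['fy']*c[1]/c[2]])
def save(im,n): cv2.imwrite(f'pics/{n}.png',im['color'][:,:,::-1])
E
cat > a.py <<'E'
from h import *
Z=dict(lens_mid=.025,loupe_mid=.0225,weight_knob=.028,wedge_mid=.015,insert_lens=.01,insert_loupe=.01,insert_weight=.01,insert_wedge=.01,cleaner=.05,carton=.05)
for c in ['top','scene']:
    im=cam(c); save(im,c+'0'); print(c,im['e'].round(3),im['R'].round(2).tolist())
    for q,z in Z.items():
        print(q,[(np.round(d['position']).tolist(),round(d['p'],2),ray(im,d['position'],z)[:2].round(3).tolist()) for d in env.spot_in(q,c)[:4]])
s=env.state();print(s['tcp_pos'],rot(s['tool_rot']).round(3).tolist(),env.tcp_to_grasp,s['time_s'])
E
python3 a.py
```

```text
top [0.396 0.008 0.919] [[0.0, -0.98, 0.2], [-1.0, 0.0, 0.01], [-0.01, -0.2, -0.98]]
lens_mid [([154.0, 279.0], 0.63, [0.361, 0.263]), ([383.0, 275.0], 0.53, [0.37, -0.274])]
loupe_mid [([215.0, 239.0], 0.57, [0.455, 0.121])]
weight_knob [([381.0, 275.0], 0.94, [0.371, -0.268])]
wedge_mid [([312.0, 231.0], 0.66, [0.475, -0.113])]
insert_lens [([214.0, 166.0], 0.96, [0.638, 0.13]), ([203.0, 95.0], 0.96, [0.833, 0.165])]
insert_loupe [([324.0, 168.0], 0.91, [0.634, -0.148])]
insert_weight [([110.0, 209.0], 0.69, [0.531, 0.386])]
insert_wedge [([429.0, 206.0], 0.65, [0.536, -0.402]), ([323.0, 167.0], 0.63, [0.636, -0.146])]
cleaner [([266.0, 235.0], 0.59, [0.463, -0.0])]
carton [([271.0, 106.0], 0.6, [0.783, -0.013])]
scene [1.041 0.825 0.743] [[-0.89, 0.25, -0.37], [0.45, 0.54, -0.71], [0.02, -0.8, -0.6]]
lens_mid [([375.0, 214.0], 0.88, [0.365, 0.245])]
loupe_mid [([327.0, 196.0], 0.47, [0.442, 0.12])]
weight_knob [([284.0, 136.0], 0.41, [0.388, -0.23])]
wedge_mid [([281.0, 162.0], 0.76, [0.472, -0.103])]
insert_lens []
insert_loupe [([229.0, 171.0], 0.81, [0.646, -0.137]), ([302.0, 173.0], 0.55, [0.436, -0.029])]
insert_weight [([356.0, 274.0], 0.77, [0.538, 0.387])]
insert_wedge [([227.0, 131.0], 0.97, [0.552, -0.38])]
cleaner [([301.0, 172.0], 0.8, [0.468, 0.013]), ([204.0, 194.0], 0.6, [0.779, -0.01])]
carton [([201.0, 196.0], 0.65, [0.789, -0.005]), ([270.0, 220.0], 0.16, [0.658, 0.168])]
[ 0.12824024 -0.5091035   0.21360842] [[0.97, 0.244, 0.0], [0.244, -0.97, 0.0], [0.0, -0.0, -1.0]] 0.0187 1.1
```

```bash
python3 -c "
import cv2
a=cv2.imread('pics/top0.png');cv2.imwrite('pics/top0b.png',cv2.resize(a,(800,600),interpolation=cv2.INTER_CUBIC))"
```

```text
(no output)
```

View pics/top0b.png

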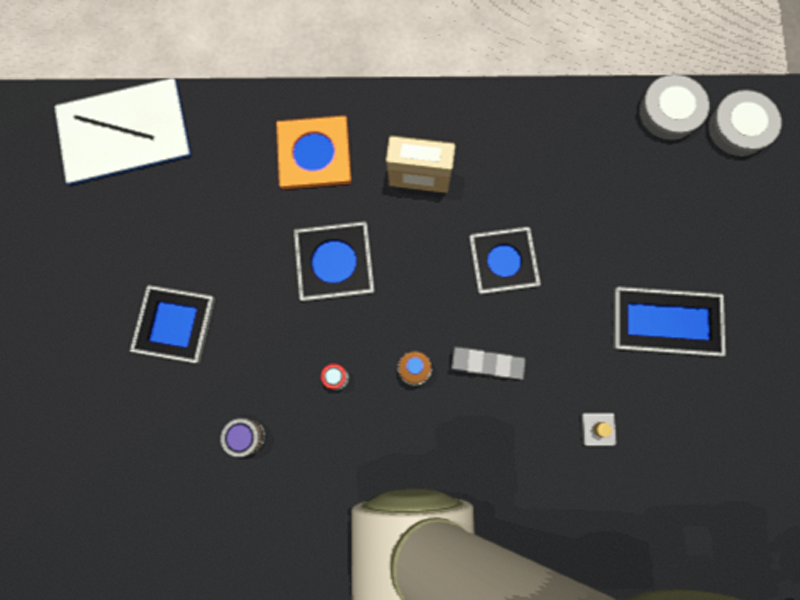

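View pics/scene0.png

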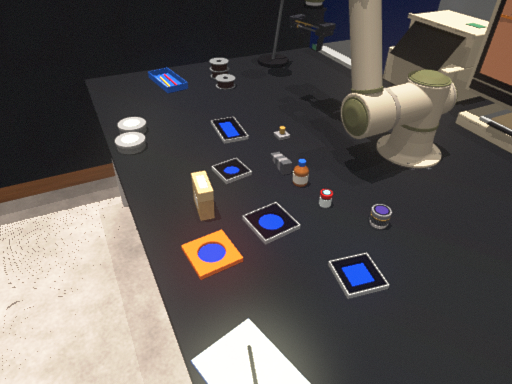

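The top picture shows two candidates for insert_lens. The one at (214,166) has a grey frame and black foam. The other, at (203,95), is the orange look-alike. The grey one fits the description, and I'll confirm it in a crop while refining poses.

```bash
cat > b.py <<'E'
from h import *
im=cam('top');c=im['color'];hsv=cv2.cvtColor(c,cv2.COLOR_RGB2HSV)
def blob(mask,p,z,n,r=45):
    m=np.zeros_like(mask);x,y=map(int,p);m[y-r:y+r,x-r:x+r]=mask[y-r:y+r,x-r:x+r]
    k,l,st,ce=cv2.connectedComponentsWithStats(m)
    i=1+int(np.argmax([st[j,4]-20*np.hypot(*(ce[j]-p)) for j in range(1,k)]))
    cs,_=cv2.findContours((l==i).astype(np.uint8),cv2.RETR_EXTERNAL,cv2.CHAIN_APPROX_NONE)
    w=np.array([ray(im,q[0],z)[:2] for q in cs[0]],np.float32)*1000
    (cx,cy),(a,b),t=cv2.minAreaRect(w); print(n,'c',round(cx,1),round(cy,1),'size',round(a,1),round(b,1),'ang',round(t,1),ray(im,ce[i],z)[:2].round(4)*1000)
H,S,V=cv2.split(hsv)
blue=((H>100)&(H<125)&(S>150)&(V>120)).astype(np.uint8)
for n,p in dict(lens=(214,166),loupe=(322,167),weight=(111,208),wedge=(428,206)).items(): blob(blue,p,.005,'ins_'+n)
vio=((H>110)&(H<150)&(S>60)&(V>80)).astype(np.uint8); blob(vio,(153,280),.05,'lens',25)
wh=((V>60)).astype(np.uint8); blob(wh,(213,241),.045,'loupe',20)
blob(((V>100)&(S<60)).astype(np.uint8),(383,275),.014,'plate',20)
blob(((H>10)&(H<30)&(S>90)&(V>80)).astype(np.uint8),(385,275),.040,'knob',20)
blob(((V>60)&(S<60)).astype(np.uint8),(312,232),.030,'wedge',30)
print(V[232,285:340])
a=c[70:260,60:300,::-1]; b=c[215:295,280:400,::-1]
A=cv2.resize(a,(480,380),interpolation=2);B=cv2.resize(b,(320,213),interpolation=2)
o=np.zeros((380,800,3),np.uint8);o[:,:480]=A;o[:213,480:]=B;cv2.imwrite('pics/crop1.png',o)
E
python3 b.py
```

```text
ins_lens c 638.0 132.2 size 68.5 68.8 ang 1.0 [637.5 132.5]
ins_loupe c 638.5 -143.3 size 51.1 49.7 ang 89.8 [ 638.1 -143.7]
ins_weight c 534.9 387.0 size 62.9 64.9 ang 80.4 [534.6 386.9]
ins_wedge c 538.2 -400.8 size 126.0 50.5 ang 86.1 [ 537.9 -400.2]
lens c 360.9 258.5 size 37.4 37.1 ang 64.9 [361.  258.3]
loupe c 450.0 122.4 size 43.4 39.1 ang 45.7 [449.8 122.2]
plate c 373.0 -277.5 size 46.2 47.9 ang 0.0 [ 373.2 -275.8]
knob c 372.6 -273.5 size 22.9 20.4 ang 86.1 [ 372.4 -274.2]
wedge c 471.4 -111.2 size 111.8 38.4 ang 81.9 [ 471.1 -110.9]
[ 51  51  42  36  75 135 161 161 161 160 160 160 160 161 184 206 212 211
 211 211 211 211 211 196 169 159 159 159 159 160 160 159 175 200 212 211
 211 211 211 211 210 191 161 157 156 157 157 157 159 158 131  71  51  53
  51]
```

View pics/crop1.png

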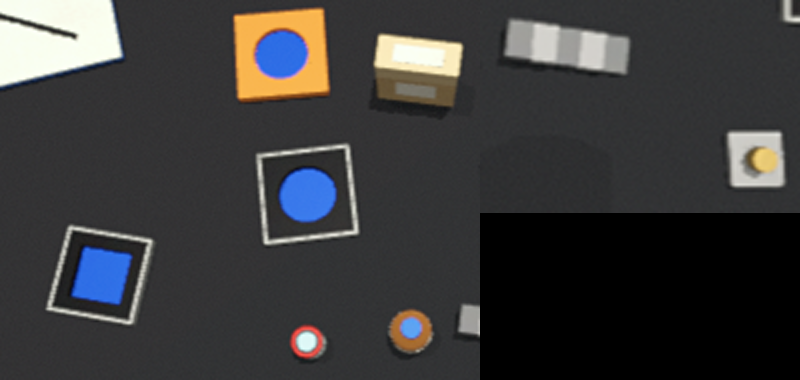

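The crop confirms it: insert_lens is the grey-framed module at crop (307,195), top view (214,166), and the orange one at (280,53) is the look-alike. The lens, loupe, weight and wedge were each found once, and their positions match the sizes given. I'll start with the lens, using tool yaw 90° so the fingers close along world x.

```bash
cat > m.py <<'E'
from h import *
import sys
# args: x,y,z(TCP mm),A(deg of tool x) ...
s=env.state();Rt=rot(s['tool_rot']);p=np.array(s['tcp_pos'])*1000
A0=np.degrees(np.arctan2(Rt[1,0],Rt[0,0]))
print('t',round(s['time_s'],2),'tcp',p.round(1),'A',round(A0,1),'tilt',round(Rt[2,2],4),'q',np.round(s['joints'],2),'F',np.round(s['contact_force'],1),s['finger_gap'],s['grip_force'])
for a in sys.argv[1:]:
    v=[float(x) for x in a.split(',')]
    print(a,'dp',(Rt.T@(np.array(v[:3])-p)).round(1).tolist(),'yaw',round(-((v[3]-A0+180)%360-180),1))
E
python3 m.py 420,-50,200,90 361,258,200,90
```

```text
t 1.15 tcp [ 128.2 -509.1  213.6] A 14.1 tilt -1.0 q [-1.55  0.31  1.5  -0.    1.33 -0.22] F [-0.4  0.1  0.2] 0.08815380729340341 0.0
420,-50,200,90 dp [395.1, -373.9, 13.6] yaw -75.9
361,258,200,90 dp [413.1, -687.0, 13.6] yaw -75.9
```

Emit:
{"method": "jog_arm", "body": {
  "dp": [
    [395,-374,14],
    [395,-374,14],
    [395,-374,14],
    [395,-374,14],
    [395,-374,14],
    [395,-374,14],
    [395,-374,14],
    [395,-374,14],
    [413,-687,14],
    [413,-687,14],
    [413,-687,14],
    [413,-687,14]
  ],
  "yaw": [-76,-76,-76,-76,-76,-76,-76,-76,-76,-76,-76,-76],
  "gripper": 1
}}

```text
time_s: 2.65
tcp_pos: [0.3703, 0.1635, 0.2003]
tool_rot: [0.0, 0.706, 0.708, 0.0]
contact_force: [1.2, -0.1, 0.7]
finger_gap: 0.0881
grip_force: 0.0
```

```bash
python3 m.py 361,258,150,90
```

```text
t 2.65 tcp [370.3 163.5 200.3] A 90.1 tilt -1.0 q [ 0.12  0.06  1.85 -0.    1.24  0.12] F [ 1.2 -0.1  0.7] 0.08805062328844396 0.0
361,258,150,90 dp [94.5, -9.1, 50.2] yaw 0.1
```

Emit:
{"method": "jog_arm", "body": {
  "dp": [
    [95,-9,50],
    [95,-9,50],
    [95,-9,50],
    [95,-9,50]
  ],
  "yaw": [0,0,0,0]
}}

```text
time_s: 3.15
tcp_pos: [0.3618, 0.256, 0.1504]
tool_rot: [0.0, 0.706, 0.708, 0.0]
contact_force: [0.5, -0.5, 0.3]
finger_gap: 0.0883
grip_force: 0.0
```

```bash
cat > w.py <<'E'
from h import *
import sys,runpy
n,q=sys.argv[1],sys.argv[2]; Z=[float(z) for z in sys.argv[3].split(',')]
im=cam('wrist');save(im,n)
for d in env.spot_in(q,'wrist')[:3]: print(np.round(d['position']),round(d['p'],2),[(ray(im,d['position'],z/1000)*1000).round(1)[:2].tolist() for z in Z])
if len(sys.argv)>4:
    for a in sys.argv[4:]: print('proj',a,proj(im,[float(v)/1000 for v in a.split(',')]).round())
sys.argv=['m'];runpy.run_path('m.py')
E
python3 w.py w1 lens_mid 25,50 361,258,50
```

```text
[263. 178.] 0.81 [[365.1, 253.8], [364.8, 261.0]]
proj 361,258,50 [258. 181.]
t 3.25 tcp [362.2 255.7 150.7] A 90.1 tilt -1.0 q [ 0.35  0.2   1.82 -0.    1.12  0.35] F [-0.2 -0.4  0.4] 0.08799942230634092 0.0
```

View pics/w1.png

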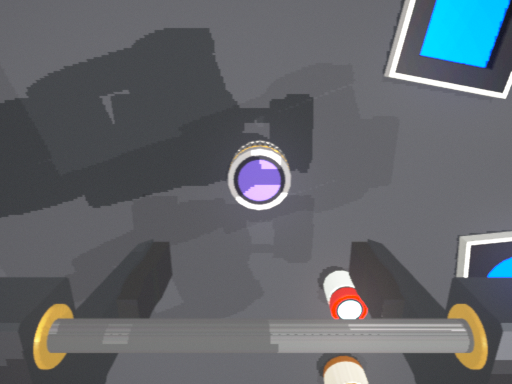

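The wrist view shows the lens glass at (259,180). That matches the predicted (258,181), so the estimate holds. Descending to grasp it.

Emit:
{"method": "jog_arm", "body": {
  "dp": [
    [2,-1,60],
    [2,-1,110],
    [2,-1,136],
    [2,-1,136],
    [2,-1,136]
  ],
  "yaw": [0,0,0,0,0]
}}

```text
time_s: 3.88
tcp_pos: [0.3616, 0.2584, 0.0153]
tool_rot: [0.001, 0.707, 0.708, 0.001]
contact_force: [0.3, 0.7, 0.9]
finger_gap: 0.0882
grip_force: 0.0
```

Emit:
{"method": "jog_arm", "body": {
  "dp": [
    [0,0,0],
    [0,0,0],
    [0,0,0],
    [0,0,0],
    [0,0,0],
    [0,0,0],
    [0,0,0],
    [0,0,0]
  ],
  "yaw": [0,0,0,0,0,0,0,0],
  "gripper": 0
}}

```text
time_s: 4.88
tcp_pos: [0.3607, 0.2586, 0.0141]
tool_rot: [0.0, 0.706, 0.708, 0.0]
contact_force: [0.1, -0.4, 4.6]
finger_gap: 0.0534
grip_force: 30.0
```

```bash
python3 m.py 361,258,100,90 638,132,100,90
```

```text
t 4.88 tcp [360.7 258.6  14.1] A 90.1 tilt -1.0 q [0.36 0.43 1.95 0.   0.76 0.35] F [ 0.1 -0.4  4.6] 0.05344398746221564 30.000971853733063
361,258,100,90 dp [-0.5, 0.3, -85.9] yaw 0.1
638,132,100,90 dp [-127.2, 277.0, -85.8] yaw 0.1
```

Emit:
{"method": "jog_arm", "body": {
  "dp": [
    [0,0,-30],
    [0,0,-70],
    [-14,30,-86],
    [-32,69,-86],
    [-50,109,-86],
    [-68,149,-86],
    [-86,188,-86],
    [-104,227,-86],
    [-120,262,-86],
    [-127,277,-86],
    [-127,277,-86],
    [-127,277,-86]
  ],
  "yaw": [0,0,0,0,0,0,0,0,0,0,0,0]
}}

```text
time_s: 6.38
tcp_pos: [0.6369, 0.1326, 0.0993]
tool_rot: [-0.001, 0.706, 0.708, -0.001]
contact_force: [-0.7, 1.2, -2.1]
finger_gap: 0.0529
grip_force: 30.0
```

```bash
python3 w.py w2 insert_lens 5,10 638,132,5; python3 m.py 638,132,19,90
```

```text
[466. 140.] 0.95 [[801.2, 170.3], [798.2, 171.1]]
[264. 160.] 0.78 [[640.8, 154.0], [640.8, 155.2]]
proj 638,132,5 [261. 186.]
t 6.47 tcp [637.1 132.7  99.9] A 90.2 tilt -1.0 q [0.03 0.69 1.22 0.   1.24 0.02] F [-0.1 -0.9 -2.9] 0.053536111605007 29.999493062496185
t 6.47 tcp [637.1 132.7  99.9] A 90.2 tilt -1.0 q [0.03 0.69 1.22 0.   1.24 0.02] F [-0.1 -0.9 -2.9] 0.053536111605007 29.999493062496185
638,132,19,90 dp [-0.7, 1.0, 80.9] yaw 0.2
```

View pics/w2.png

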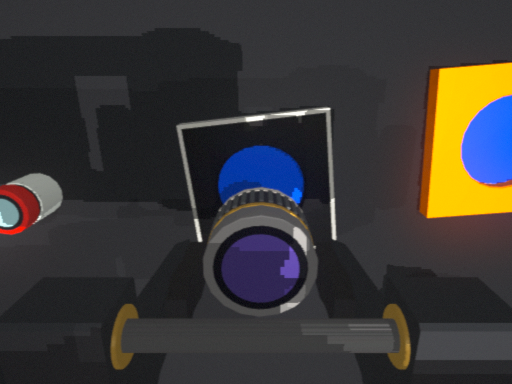

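The wrist view shows the blue floor centred at column 261, the lens in line with it, and the grey frame around it. Lowering the lens, slowing down at the end.

Emit:
{"method": "jog_arm", "body": {
  "dp": [
    [-1,1,30],
    [-1,1,55],
    [-1,1,70],
    [-1,1,75],
    [-1,1,77],
    [-1,1,78],
    [-1,1,79],
    [-1,1,80],
    [-1,1,80.5],
    [-1,1,81],
    [-1,1,81],
    [-1,1,81]
  ],
  "yaw": [0,0,0,0,0,0,0,0,0,0,0,0]
}}

```text
time_s: 7.98
tcp_pos: [0.6389, 0.1312, 0.0192]
tool_rot: [0.0, 0.706, 0.708, 0.0]
contact_force: [-2.0, 0.2, 0.9]
finger_gap: 0.0531
grip_force: 30.0
```

Emit:
{"method": "jog_arm", "body": {
  "dp": [
    [0,0,0.4],
    [0,0,0.8],
    [0,0,0.8]
  ],
  "yaw": [0,0,0]
}}

```text
time_s: 8.35
tcp_pos: [0.6389, 0.1312, 0.0192]
tool_rot: [0.0, 0.706, 0.708, 0.0]
contact_force: [-4.0, -0.3, 8.3]
finger_gap: 0.0533
grip_force: 30.0
```

Emit:
{"method": "jog_arm", "body": {
  "dp": [
    [0,0,0],
    [0,0,0],
    [0,0,0],
    [0,0,0],
    [0,0,-10],
    [0,0,-50],
    [0,0,-100],
    [-5,-60,-130],
    [-9,-120,-130],
    [-9,-180,-130],
    [-9,-189,-130],
    [-9,-189,-130]
  ],
  "yaw": [0,0,0,0,0,0,0,0,0,0,0,0],
  "gripper": 1
}}

```text
time_s: 9.85
tcp_pos: [0.4506, 0.1217, 0.1492]
tool_rot: [0.001, 0.706, 0.708, 0.001]
contact_force: [0.5, 0.1, 0.0]
finger_gap: 0.0881
grip_force: 0.0
```

```bash
python3 w.py w3 loupe_mid 22,45 450,122,45; python3 m.py 450,122,13,90
python3 - <<'E'
from h import *
im=cam('top');save(im,'t3')
print(proj(im,[.638,.132,.055]).round())
for d in env.spot_in('lens_mid','top'): print(d, (ray(im,d['position'],.03)*1000).round())
cv2.imwrite('pics/t3c.png',cv2.resize(im['color'][130:200,180:250,::-1],None,fx=4,fy=4))
w=cv2.imread('pics/w3.png');w[:280,:280]=cv2.imread('pics/t3c.png') if 0 else w[:280,:280]
o=np.zeros((384,792,3),np.uint8);o[:,:512]=w;o[:280,512:]=cv2.imread('pics/t3c.png');cv2.imwrite('pics/c3.png',o)
E
```

```text
[260. 172.] 0.57 [[451.3, 123.8], [451.3, 130.0]]
proj 450,122,45 [258. 182.]
t 9.95 tcp [451.4 121.6 148.6] A 90.1 tilt -1.0 q [ 0.01  0.25  1.76 -0.    1.13  0.01] F [-1.3  0.1  0.5] 0.08760984382716887 0.0
t 9.95 tcp [451.4 121.6 148.6] A 90.1 tilt -1.0 q [ 0.01  0.25  1.76 -0.    1.13  0.01] F [-1.3  0.1  0.5] 0.08760984382716887 0.0
450,122,13,90 dp [0.4, -1.6, 135.6] yaw 0.1
[211. 162.]
{'position': [211.6, 163.8], 'p': 0.81} [639. 134.  30.]
```

View pics/c3.png

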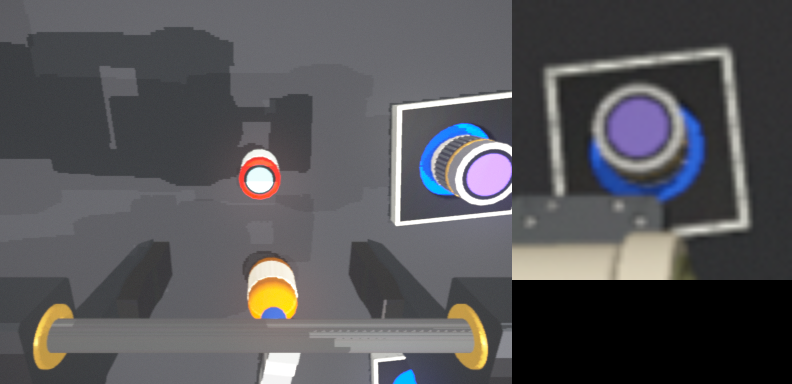

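The lens sits centred and upright on its blue floor, at about (640,125) in the crop. The loupe top is at (260,180), where predicted.

Emit:
{"method": "jog_arm", "body": {
  "dp": [
    [1,-1,60],
    [1,-1,110],
    [1,-1,135],
    [1,-1,135],
    [1,-1,135]
  ],
  "yaw": [0,0,0,0,0]
}}

```text
time_s: 10.68
tcp_pos: [0.4499, 0.1227, 0.014]
tool_rot: [0.001, 0.706, 0.708, 0.001]
contact_force: [0.3, 0.1, 0.8]
finger_gap: 0.0882
grip_force: 0.0
```

Emit:
{"method": "jog_arm", "body": {
  "dp": [
    [0,0,0],
    [0,0,0],
    [0,0,0],
    [0,0,0],
    [0,0,0],
    [0,0,0],
    [0,0,0],
    [0,0,0]
  ],
  "yaw": [0,0,0,0,0,0,0,0],
  "gripper": 0
}}

```text
time_s: 11.68
tcp_pos: [0.4489, 0.1227, 0.0132]
tool_rot: [0.0, 0.706, 0.708, 0.0]
contact_force: [0.3, 0.9, 0.1]
finger_gap: 0.0349
grip_force: 30.0
```

```bash
python3 m.py 450,122,160,90 638,-143.5,160,90
```

```text
t 11.68 tcp [448.9 122.7  13.2] A 90.1 tilt -1.0 q [ 0.01  0.46  1.89 -0.    0.79  0.01] F [0.3 0.9 0.1] 0.03487689485123467 29.99130517244339
450,122,160,90 dp [-0.7, 1.1, -146.8] yaw 0.1
638,-143.5,160,90 dp [-266.6, 188.4, -146.8] yaw 0.1
```

Emit:
{"method": "jog_arm", "body": {
  "dp": [
    [0,0,-40],
    [0,0,-90],
    [0,0,-135],
    [-30,20,-147],
    [-67,47,-147],
    [-107,76,-147],
    [-147,104,-147],
    [-187,132,-147],
    [-227,160,-147],
    [-255,180,-147],
    [-266,189,-147],
    [-266,189,-147]
  ],
  "yaw": [0,0,0,0,0,0,0,0,0,0,0,0]
}}

```text
time_s: 13.18
tcp_pos: [0.6384, -0.1434, 0.1593]
tool_rot: [-0.001, 0.707, 0.708, -0.0]
contact_force: [-0.3, 0.5, -1.3]
finger_gap: 0.0345
grip_force: 30.0
```

Emit:
{"method": "jog_arm", "body": {
  "dp": [
    [0,0,30],
    [0,0,60],
    [0,0,60],
    [0,0,60]
  ],
  "yaw": [0,0,0,0]
}}

```text
time_s: 13.68
tcp_pos: [0.6389, -0.1426, 0.1017]
tool_rot: [0.001, 0.706, 0.708, 0.0]
contact_force: [-0.7, 0.9, 0.1]
finger_gap: 0.0347
grip_force: 30.0
```

```bash
python3 w.py w4 insert_loupe 5,10 638,-143.5,5; python3 m.py 638.3,-143.5,18.2,90
python3 - <<'E'
from h import *
im=cam('wrist');c=im['color'];H,S,V=cv2.split(cv2.cvtColor(c,cv2.COLOR_RGB2HSV))
b=((H>100)&(H<125)&(S>150)&(V>90)).astype(np.uint8)
k,l,st,ce=cv2.connectedComponentsWithStats(b)
for j in range(1,k):
    if st[j,4]>200: print(st[j],ce[j].round(),(ray(im,(st[j,0],st[j,1]+st[j,3]/2),.005)*1000).round(),(ray(im,(st[j,0]+st[j,2],st[j,1]),.005)*1000).round())
E
```

```text
[255. 172.] 0.58 [[636.0, -132.0], [636.0, -130.6]]
proj 638,-143.5,5 [258. 185.]
t 13.78 tcp [ 639.1 -142.8  101.8] A 90.2 tilt -1.0 q [-0.4   0.69  1.21  0.    1.24 -0.4 ] F [-1.  -0.8 -0.6] 0.03452707388947753 29.98876243829727
t 13.78 tcp [ 639.1 -142.8  101.8] A 90.2 tilt -1.0 q [-0.4   0.69  1.21  0.    1.24 -0.4 ] F [-1.  -0.8 -0.6] 0.03452707388947753 29.98876243829727
638.3,-143.5,18.2,90 dp [-0.6, -1.0, 83.6] yaw 0.2
[ 226  155   65   53 2104] [258. 177.] [ 612. -140.    5.] [ 665. -118.    5.]
```

Emit:
{"method": "jog_arm", "body": {
  "dp": [
    [-1,-1,30],
    [-1,-1,58],
    [-1,-1,72],
    [-1,-1,77],
    [-1,-1,79],
    [-1,-1,80],
    [-1,-1,81],
    [-1,-1,82],
    [-1,-1,82.5],
    [-1,-1,83],
    [-1,-1,83],
    [-1,-1,83]
  ],
  "yaw": [0,0,0,0,0,0,0,0,0,0,0,0]
}}

```text
time_s: 15.32
tcp_pos: [0.6379, -0.144, 0.0181]
tool_rot: [0.001, 0.706, 0.708, 0.0]
contact_force: [-0.9, -0.5, 5.5]
finger_gap: 0.0345
grip_force: 30.0
```

Emit:
{"method": "jog_arm", "body": {
  "dp": [
    [0,0,0.4],
    [0,0,0.4]
  ],
  "yaw": [0,0]
}}

```text
time_s: 15.58
tcp_pos: [0.6379, -0.144, 0.018]
tool_rot: [0.001, 0.706, 0.708, 0.0]
contact_force: [-2.2, 0.7, 7.7]
finger_gap: 0.0346
grip_force: 30.0
```

Emit:
{"method": "jog_arm", "body": {
  "dp": [
    [0,0,0],
    [0,0,0],
    [0,0,0],
    [0,0,0],
    [0,0,0],
    [0,0,-10],
    [0,0,-50],
    [0,0,-100],
    [-26,-54,-130],
    [-52,-108,-130],
    [-78,-162,-130],
    [-105,-216,-130]
  ],
  "yaw": [0,0,0,0,0,0,0,0,0,0,0,0],
  "gripper": 1
}}

```text
time_s: 17.08
tcp_pos: [0.4201, -0.25, 0.1476]
tool_rot: [0.001, 0.706, 0.708, -0.0]
contact_force: [-0.2, -0.4, 0.5]
finger_gap: 0.0882
grip_force: 0.0
```

Emit:
{"method": "jog_arm", "body": {
  "dp": [
    [-26,-48,0],
    [-26,-48,0],
    [-26,-48,0]
  ],
  "yaw": [0,0,0]
}}

```text
time_s: 17.45
tcp_pos: [0.3744, -0.2755, 0.1474]
tool_rot: [0.001, 0.706, 0.708, 0.0]
contact_force: [-0.6, -0.2, -0.9]
finger_gap: 0.0881
grip_force: 0.0
```

```bash
python3 w.py w5 weight_knob 28,40 373,-275,40; python3 m.py 373,-275,17,90
python3 - <<'E'
from h import *
im=cam('wrist');c=im['color'];hsv=cv2.cvtColor(c,cv2.COLOR_RGB2HSV)
H,S,V=cv2.split(hsv)
t=cam('top')['color']
o=np.zeros((384,792,3),np.uint8);o[:,:512]=c[:,:,::-1];o[:280,512:]=cv2.resize(t[132:202,288:358,::-1],None,fx=4,fy=4);cv2.imwrite('pics/c5.png',o)
p=proj(im,[.373,-.275,.014]).astype(int);m=((V>110)).astype(np.uint8)
z=np.zeros_like(m);z[p[1]-55:p[1]+55,p[0]-55:p[0]+55]=m[p[1]-55:p[1]+55,p[0]-55:p[0]+55]
k,l,st,ce=cv2.connectedComponentsWithStats(z);i=1+np.argmax(st[1:,4])
cs,_=cv2.findContours((l==i).astype(np.uint8),0,1)
print(cv2.minAreaRect(np.array([ray(im,q[0],.014)[:2]*1000 for q in cs[0]],np.float32)))
E
```

```text
[259. 171.] 0.9 [[374.3, -269.9], [374.4, -266.7]]
proj 373,-275,40 [257. 180.]
t 17.55 tcp [ 374.7 -275.   147. ] A 90.2 tilt -1.0 q [-0.89  0.25  1.77  0.    1.12 -0.89] F [ 0.9 -0.4 -0.1] 0.08813163316748715 0.0
t 17.55 tcp [ 374.7 -275.   147. ] A 90.2 tilt -1.0 q [-0.89  0.25  1.77  0.    1.12 -0.89] F [ 0.9 -0.4 -0.1] 0.08813163316748715 0.0
373,-275,17,90 dp [0.1, -1.8, 130.0] yaw 0.2
((374.6729736328125, -285.84674072265625), (75.73981475830078, 73.90328979492188), 61.67562484741211)
```

View pics/c5.png

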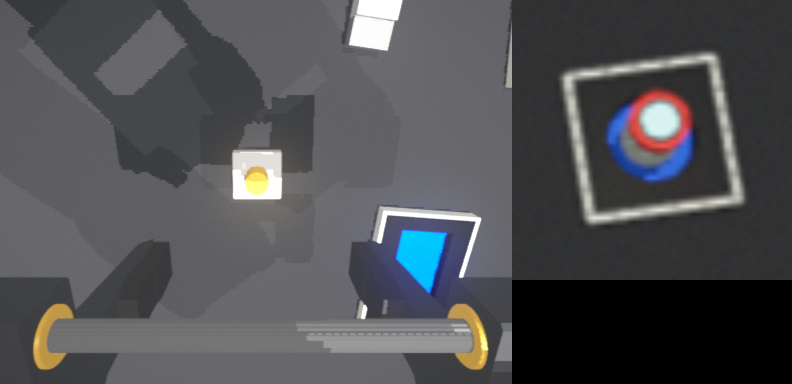

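The loupe sits upright in its cut-out, at about (655,125) in the crop. The weight's plate spans columns 233–281 and rows 150–199, with sides parallel to the tool. The knob is at (257,180), as predicted.

Emit:
{"method": "jog_arm", "body": {
  "dp": [
    [0,-1.5,60],
    [0,-1.5,100],
    [0,-1.5,120],
    [0,-1.5,130],
    [0,-1.5,130],
    [0,-1.5,130]
  ],
  "yaw": [0,0,0,0,0,0]
}}

```text
time_s: 18.4
tcp_pos: [0.3728, -0.2758, 0.0175]
tool_rot: [0.001, 0.706, 0.708, -0.0]
contact_force: [0.6, -0.6, 1.0]
finger_gap: 0.0879
grip_force: 0.0
```

Emit:
{"method": "jog_arm", "body": {
  "dp": [
    [0,0,0],
    [0,0,0],
    [0,0,0],
    [0,0,0],
    [0,0,0],
    [0,0,0],
    [0,0,0],
    [0,0,0],
    [0,0,0]
  ],
  "yaw": [0,0,0,0,0,0,0,0,0],
  "gripper": 0
}}

```text
time_s: 19.52
tcp_pos: [0.3724, -0.2755, 0.0167]
tool_rot: [-0.0, 0.706, 0.708, 0.0]
contact_force: [0.7, -0.2, 0.4]
finger_gap: 0.0009
grip_force: 0.0
```

```bash
python3 m.py 480,-100,180,80.4 534.8,387,180,80.4
```

```text
t 19.52 tcp [ 372.4 -275.5   16.7] A 90.1 tilt -1.0 q [-0.89  0.45  1.89  0.    0.79 -0.89] F [ 0.7 -0.2  0.4] 0.000858820066701047 0.0
480,-100,180,80.4 dp [175.2, 108.1, -163.3] yaw 9.7
534.8,387,180,80.4 dp [662.1, 164.1, -163.3] yaw 9.7
```

The fingers closed fully, so the knob was missed. Looking again before moving anything.

Run:
```python
from h import *
w=cam('wrist')['color'];s=cam('scene')
p=proj(s,[.373,-.275,.03]).astype(int);print(p)
o=np.zeros((384,792,3),np.uint8);o[:,:512]=w[:,:,::-1];o[:280,512:]=cv2.resize(s['color'][p[1]-35:p[1]+35,p[0]-35:p[0]+35,::-1],None,fx=4,fy=4);cv2.imwrite('pics/c6.png',o)
```

```text
[281 129]
```

View pics/c6.png

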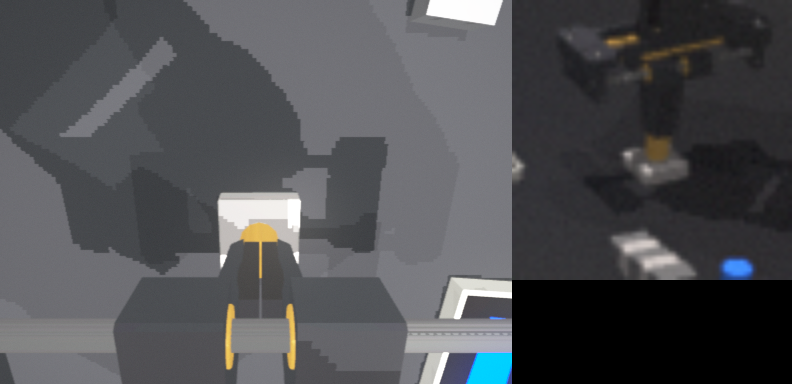

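Run:
```python
from h import *
im=cam('wrist')
for p,z in [((219,200),14),((300,200),14),((219,193),14),((260,224),40),((260,232),40)]: print(p,z,(ray(im,p,z/1000)*1000).round(1))
for P in [(372.4,-275.5,40),(372.4,-275.5,14),(372.4,-264.5,40),(372.4,-275.5,17)]: print(P,proj(im,np.array(P)/1000).round())
print(im['R'].round(3).tolist(),im['e'].round(3))
t=cam('top');print(proj(t,[.373,-.275,.04]))
o=cv2.resize(t['color'][245:305,353:413,::-1],None,fx=8,fy=8,interpolation=2);cv2.imwrite('pics/t7.png',o)
```

```text
(219, 200) 14 [ 350.4 -255.5   14. ]
(300, 200) 14 [ 395.1 -255.4   14. ]
(219, 193) 14 [ 350.5 -251.4   14. ]
(260, 224) 40 [ 373.  -258.3   40. ]
(260, 232) 40 [ 373.  -262.6   40. ]
(372.4, -275.5, 40) [259. 256.]
(372.4, -275.5, 14) [259. 233.]
(372.4, -264.5, 40) [259. 236.]
(372.4, -275.5, 17) [259. 235.]
[[1.0, 0.002, 0.001], [0.002, -0.948, -0.318], [0.0, 0.318, -0.948]] [ 0.373 -0.193  0.188]
[385.63584234 274.25546004]
```

View pics/t7.png

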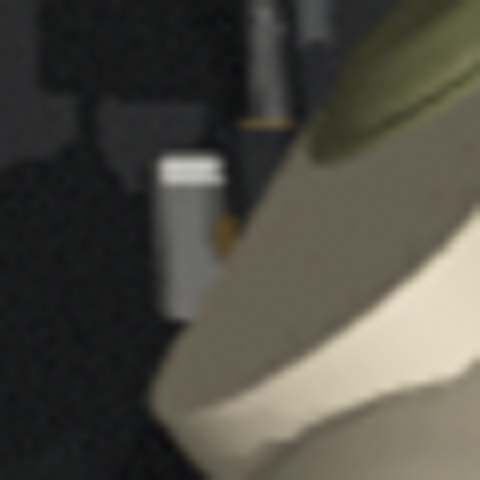

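Run:
```python
from h import *
im=cam('wrist');s=cam('scene')
a=cv2.resize(im['color'][180:310,200:320,::-1],(400,433),interpolation=2)
b=cv2.resize(s['color'][102:146,262:302,::-1],(400,440),interpolation=2)
for P,col in [((372.4,-275.5,16.7),(0,255,0)),((372.4,-275.5,40),(0,0,255)),((372.4,-275.5,0),(255,0,255))]:
    u=(proj(s,np.array(P)/1000)-[262,102])*10; v=(proj(im,np.array(P)/1000)-[200,180])*3.333
    print(P,u.round(),v.round())
    cv2.circle(b,tuple(int(x) for x in u),3,col,-1);cv2.circle(a,tuple(int(x) for x in v),3,col,-1)
o=np.zeros((440,800,3),np.uint8);o[:433,:400]=a;o[:,400:]=b;cv2.imwrite('pics/c8.png',o)
```

```text
(372.4, -275.5, 16.7) [197. 306.] [196. 184.]
(372.4, -275.5, 40) [201. 252.] [196. 252.]
(372.4, -275.5, 0) [195. 345.] [196. 144.]
```

View pics/c8.png

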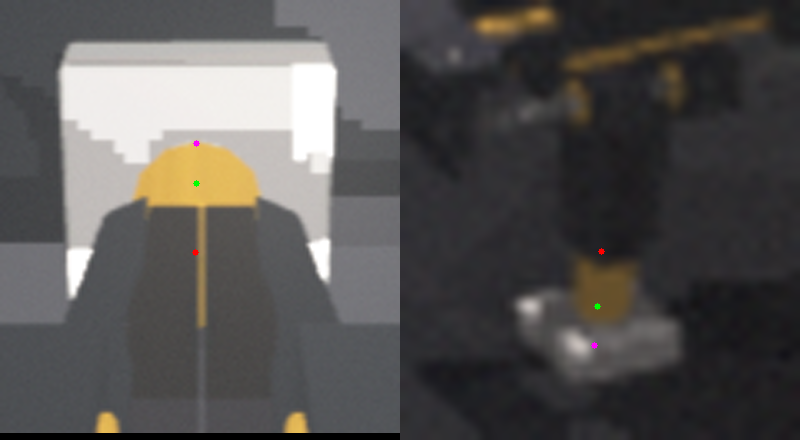

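In this view the shut fingertips sit just above the knob, ending near z≈40 in both the wrist and scene crops, and the knob is visible below them. The plate hasn't moved. So the tips are about 24 mm behind the reported TCP. I'll open, go lower while watching the force, and close again.

Emit:
{"method": "jog_arm", "body": {
  "dp": [
    [0,0,-4],
    [0,0,-4],
    [0,0,-4],
    [0,0,-4],
    [0,0,-4],
    [0,0,-4],
    [0,0,2],
    [0,0,6],
    [0,0,10],
    [0,0,10]
  ],
  "yaw": [0,0,0,0,0,0,0,0,0,0],
  "gripper": 1
}}

```text
time_s: 21.08
tcp_pos: [0.3722, -0.2753, 0.0064]
tool_rot: [-0.0, 0.706, 0.708, 0.0]
contact_force: [-0.2, -0.2, 0.3]
finger_gap: 0.0883
grip_force: 0.0
```

Run:
```python
from h import *
im=cam('wrist');s=cam('scene');st=env.state()
print(np.array(st['tcp_pos']).round(4),np.round(st['contact_force'],1),st['finger_gap'],np.array(im['tool_from_camera']).round(3).tolist())
a=cv2.resize(im['color'][100:384,100:420,::-1],(480,426))
b=cv2.resize(s['color'][97:147,262:302,::-1],(320,400),interpolation=2)
o=np.zeros((426,800,3),np.uint8);o[:,:480]=a;o[:400,480:]=b;cv2.imwrite('pics/c9.png',o)
```

```text
[ 0.3724 -0.2755  0.0067] [-0.1 -0.5  0.4] 0.0883988624519885 [[-0.001, -0.948, -0.318, 0.083], [1.0, -0.001, 0.0, 0.001], [-0.0, -0.318, 0.948, -0.171], [0.0, 0.0, 0.0, 1.0]]
```

View pics/c9.png

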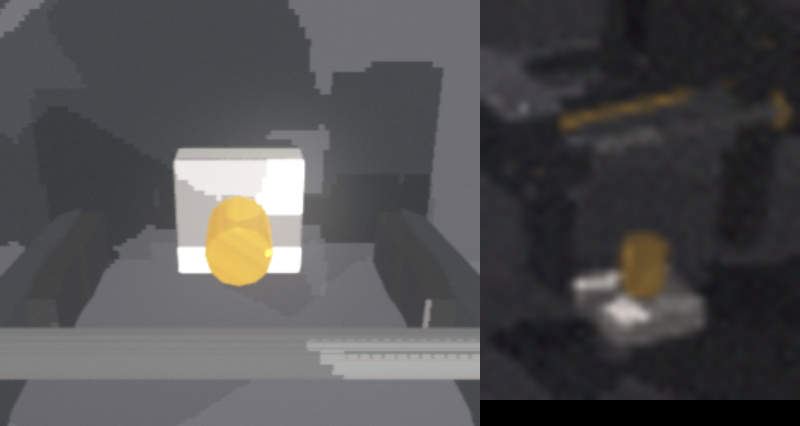

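The wrist and scene crops show the open tips roughly level with the knob's middle. I'll go 4 mm lower and close.

Emit:
{"method": "jog_arm", "body": {
  "dp": [
    [0,0,2],
    [0,0,4],
    [0,0,4]
  ],
  "yaw": [0,0,0]
}}

```text
time_s: 21.55
tcp_pos: [0.3723, -0.2754, 0.0026]
tool_rot: [-0.0, 0.706, 0.708, 0.0]
contact_force: [-0.0, 0.4, -0.9]
finger_gap: 0.088
grip_force: 0.0
```

Emit:
{"method": "jog_arm", "body": {
  "dp": [
    [0,0,0],
    [0,0,0],
    [0,0,0],
    [0,0,0],
    [0,0,0],
    [0,0,0],
    [0,0,0],
    [0,0,0],
    [0,0,0]
  ],
  "yaw": [0,0,0,0,0,0,0,0,0],
  "gripper": 0
}}

```text
time_s: 22.68
tcp_pos: [0.3723, -0.2755, 0.0027]
tool_rot: [-0.0, 0.706, 0.708, -0.0]
contact_force: [-0.1, -0.0, 0.3]
finger_gap: 0.0205
grip_force: 30.0
```

```bash
python3 m.py 480,-100,160,80.4 534.8,387,100,80.4
```

```text
t 22.68 tcp [ 372.3 -275.5    2.7] A 90.1 tilt -1.0 q [-0.89  0.48  1.9  -0.    0.76 -0.89] F [-0.1 -0.   0.3] 0.02054934428666653 30.00010907649994
480,-100,160,80.4 dp [175.2, 108.1, -157.3] yaw 9.7
534.8,387,100,80.4 dp [662.1, 164.1, -97.2] yaw 9.7
```

Gap 20.5 mm with full grip force: the knob is held. Lifting and carrying it over.

Emit:
{"method": "jog_arm", "body": {
  "dp": [
    [0,0,-30],
    [0,0,-75],
    [15,10,-120],
    [45,28,-150],
    [80,49,-157],
    [115,71,-157],
    [150,93,-157],
    [190,110,-157],
    [235,115,-157],
    [280,120,-157],
    [325,125,-157],
    [370,130,-157]
  ],
  "yaw": [0,0,0,0,1,2,3,4,5,6,7,8]
}}

```text
time_s: 24.18
tcp_pos: [0.5011, 0.0964, 0.1592]
tool_rot: [-0.0, 0.754, 0.657, -0.0]
contact_force: [0.5, 0.8, -3.6]
finger_gap: 0.021
grip_force: 30.0
```

```bash
python3 m.py 534.8,387,160,80.4 534.8,387,100,80.4
```

```text
t 24.18 tcp [501.1  96.4 159.2] A 82.1 tilt -1.0 q [-0.04  0.33  1.62  0.    1.19  0.1 ] F [ 0.5  0.8 -3.6] 0.020995628724281425 29.998285174369812
534.8,387,160,80.4 dp [292.5, -6.5, -0.8] yaw 1.7
534.8,387,100,80.4 dp [292.5, -6.4, 59.2] yaw 1.7
```

Emit:
{"method": "jog_arm", "body": {
  "dp": [
    [40,-1,0],
    [80,-2,0],
    [120,-3,0],
    [160,-4,0],
    [200,-5,0],
    [240,-6,0],
    [275,-6.5,0],
    [292.5,-6.5,0],
    [292.5,-6.5,20],
    [292.5,-6.5,50],
    [292.5,-6.5,69],
    [292.5,-6.5,69]
  ],
  "yaw": [0.3,0.6,0.9,1.2,1.5,1.7,1.7,1.7,1.7,1.7,1.7,1.7]
}}

```text
time_s: 25.68
tcp_pos: [0.5339, 0.385, 0.0886]
tool_rot: [-0.001, 0.764, 0.646, -0.002]
contact_force: [-0.7, -0.7, -3.3]
finger_gap: 0.0206
grip_force: 30.0
```

```bash
python3 w.py w10 insert_weight 5,10 534.8,387,5; python3 m.py 534.8,387,7.7,80.4
```

```text
[262. 168.] 0.84 [[538.8, 401.8], [539.0, 403.1]]
proj 534.8,387,5 [260. 187.]
t 25.77 tcp [535.2 385.5  91.2] A 80.4 tilt -1.0 q [0.45 0.71 1.2  0.   1.23 0.61] F [-0.1  0.4 -3.1] 0.021035910313350583 29.998961091041565
t 25.77 tcp [535.2 385.5  91.2] A 80.4 tilt -1.0 q [0.45 0.71 1.2  0.   1.23 0.61] F [-0.1  0.4 -3.1] 0.021035910313350583 29.998961091041565
534.8,387,7.7,80.4 dp [1.4, -0.6, 83.5] yaw 0.0
```

View pics/w10.png

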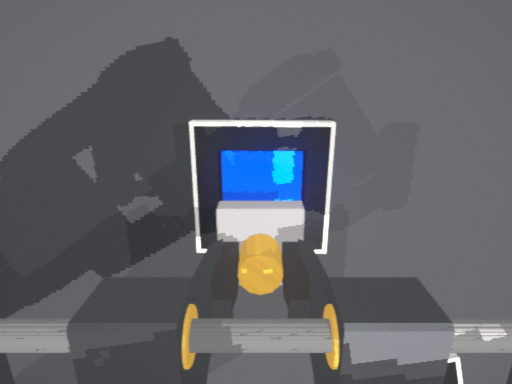

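The plate's sides line up with the cut-out. I'll check the plate's offset along the tool x axis from its top edge, at row 207, before lowering.

Run:
```python
from h import *
im=env.get_image('wrist');T=np.array(im['tool_from_camera'])
def tool(p,zt):
    d=T[:3,:3]@np.array([(p[0]-im['cx'])/im['fx'],(p[1]-im['cy'])/im['fy'],1]);t=(zt-T[2,3])/d[2];return ((T[:3,3]+t*d)*1000).round(1)
# underside at tool z=+2.7mm, plate top at -11.3
for p,z in [((217,207),-.0113),((304,207),-.0113),((217,201),.0027),((303,201),.0027)]: print(p,tool(p,z))
im2=cam('wrist')
for p in [(221,150),(303,150)]: print((ray(im2,p,.005)*1000).round(1))
```

```text
(217, 207) [ 21.4 -21.2 -11.3]
(304, 207) [ 21.4  23.2 -11.3]
(217, 201) [ 19.6 -23.    2.7]
(303, 201) [19.6 24.5  2.7]
[511.5 421.5   5. ]
[574.5 410.8   5. ]
```

Emit:
{"method": "jog_arm", "body": {
  "dp": [
    [1,-0.5,30],
    [1,-0.5,58],
    [1,-0.5,72],
    [1,-0.5,76],
    [1,-0.5,78],
    [1,-0.5,79],
    [1,-0.5,80],
    [1,-0.5,80.5],
    [1,-0.5,81],
    [1,-0.5,81.5],
    [1,-0.5,82],
    [1,-0.5,82]
  ],
  "yaw": [0,0,0,0,0,0,0,0,0,0,0,0]
}}

```text
time_s: 27.38
tcp_pos: [0.5346, 0.3865, 0.0087]
tool_rot: [-0.0, 0.764, 0.646, -0.0]
contact_force: [0.7, 0.4, -2.8]
finger_gap: 0.0211
grip_force: 30.0
```

Emit:
{"method": "jog_arm", "body": {
  "dp": [
    [0,0,0.4],
    [0,0,0.8],
    [0,0,1.2],
    [0,0,1.2],
    [0,0,1.2]
  ],
  "yaw": [0,0,0,0,0]
}}

```text
time_s: 28.0
tcp_pos: [0.5347, 0.3865, 0.0078]
tool_rot: [0.0, 0.764, 0.646, 0.0]
contact_force: [-0.8, -2.1, 0.2]
finger_gap: 0.021
grip_force: 30.0
```

Emit:
{"method": "jog_arm", "body": {
  "dp": [
    [0,0,0.3],
    [0,0,0.5],
    [0,0,0.5]
  ],
  "yaw": [0,0,0]
}}

```text
time_s: 28.38
tcp_pos: [0.5347, 0.3866, 0.0077]
tool_rot: [0.0, 0.764, 0.646, 0.0]
contact_force: [-3.8, -2.4, 5.9]
finger_gap: 0.0211
grip_force: 30.0
```

Contact confirmed. Releasing, then on to the wedge.

Emit:
{"method": "jog_arm", "body": {
  "dp": [
    [0,0,0],
    [0,0,0],
    [0,0,0],
    [0,0,0],
    [0,0,0],
    [0,0,-10],
    [0,0,-60],
    [0,0,-110],
    [0,0,-150],
    [0,0,-150]
  ],
  "yaw": [0,0,0,0,0,0,0,0,0,0],
  "gripper": 1
}}

```text
time_s: 29.62
tcp_pos: [0.5359, 0.3872, 0.1614]
tool_rot: [0.001, 0.764, 0.646, 0.003]
contact_force: [0.7, 0.3, -1.3]
finger_gap: 0.0881
grip_force: 0.0
```

```bash
python3 m.py 471.4,-111,158,81.9
python3 - <<'E'
from h import *
im=cam('wrist');c=im['color'];save(im,'w11')
t=cam('top')
o=np.zeros((384,792,3),np.uint8);o[:,:512]=c[:,:,::-1];o[:280,512:]=cv2.resize(t['color'][172:242,75:145,::-1],None,fx=4,fy=4);cv2.imwrite('pics/c11.png',o)
E
```

```text
t 29.62 tcp [535.9 387.2 161.4] A 80.4 tilt -1.0 q [0.45 0.65 1.11 0.   1.37 0.62] F [ 0.7  0.3 -1.3] 0.08812574847830267 0.0
471.4,-111,158,81.9 dp [-502.0, 19.1, 1.4] yaw -1.5
```

View pics/c11.png

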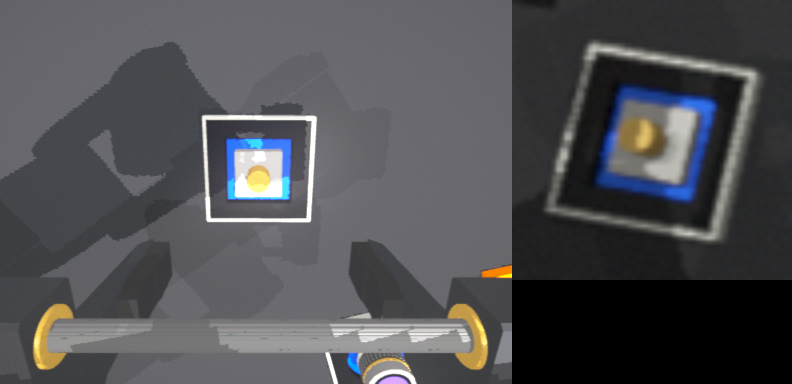

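The weight sits flat in its square cut-out with its sides parallel, at (258,175) in the wrist view. Moving to the wedge.

Emit:
{"method": "jog_arm", "body": {
  "dp": [
    [-60,2,0],
    [-120,5,0],
    [-180,7,0],
    [-240,9,0],
    [-300,11,0],
    [-360,14,0],
    [-420,16,0],
    [-480,18,0],
    [-502,19,0],
    [-502,19,0],
    [-502,19,0]
  ],
  "yaw": [0,0,0,0,0,0,-1,-1.5,-1.5,-1.5,-1.5]
}}

```text
time_s: 31.1
tcp_pos: [0.4698, -0.1107, 0.1564]
tool_rot: [-0.001, 0.755, 0.656, -0.0]
contact_force: [0.1, 0.5, -0.7]
finger_gap: 0.0883
grip_force: 0.0
```

```bash
python3 w.py w12 wedge_mid 15,30 471,-111,30
```

```text
[260. 167.] 0.79 [[470.8, -107.1], [471.4, -103.3]]
proj 471,-111,30 [261. 175.]
t 31.2 tcp [ 470.  -110.5  156.7] A 82.0 tilt -1.0 q [-0.47  0.28  1.7   0.    1.16 -0.34] F [ 0.1 -0.5  0.5] 0.08821107017241872 0.0
```

View pics/w12.png

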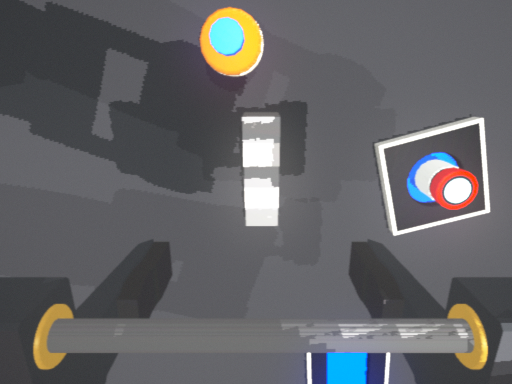

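The wrist view shows the wedge over rows 112–226: about 38 px wide at the top (+y) end and about 33 px at the bottom, with the cleaner beyond it at (232,42). I'll fit the staircase silhouette both ways round to get its pose and rising direction.

```bash
cat > f.py <<'E'
from h import *
from scipy.optimize import minimize
def model(im,x,y,a,sg):
    m=np.zeros(im['color'].shape[:2],np.uint8);c,s=np.cos(a),np.sin(a)
    for i,h in enumerate([18,24,30,36,42]):
        pts=[]
        for u in (-55+22*i,-33+22*i):
            for v in (-16,16):
                for z in (0,h): pts.append(proj(im,np.array([x+sg*u*c-v*s,y+sg*u*s+v*c,z])/1000))
        hull=cv2.convexHull(np.array(pts,np.float32))
        cv2.fillConvexPoly(m,np.round(hull*16).astype(np.int32),1,shift=4)
    return m
def fit(im,mask,x0):
    for sg in (1,-1):
        f=lambda p:1-(lambda A:(A&mask).sum()/(A|mask).sum())(model(im,p[0],p[1],np.radians(p[2]),sg))
        r=min((minimize(f,np.array(x0)+d,method='Nelder-Mead',options=dict(initial_simplex=np.array(x0)+d+np.array([[0,0,0],[3,0,0],[0,4,0],[0,0,4]]))) for d in ([0,0,0],[1,-5,1])),key=lambda r:r.fun)
        print('sg',sg,r.x.round(1),'IoU',round(1-r.fun,3))
E
cat > g.py <<'E'
from f import *
for n in ('wrist','top'):
    im=cam(n);H,S,V=cv2.split(cv2.cvtColor(im['color'],cv2.COLOR_RGB2HSV))
    m0=model(im,471,-111,np.radians(82),1);box=cv2.dilate(m0,np.ones((13,13)))
    m=(((V>(125 if n=='wrist' else 85))&(S<60)).astype(np.uint8))*box
    if n=='wrist': print([(r,np.flatnonzero(m[r])[[0,-1]].tolist()) for r in range(112,228,8) if m[r].any()], V[150,225:300:4])
    fit(im,m,[471,-111,82])
E
python3 g.py; python3 m.py
```

```text
[(120, [241, 279]), (128, [242, 279]), (136, [242, 279]), (144, [242, 279]), (152, [242, 279]), (160, [242, 279]), (168, [244, 278]), (176, [244, 278]), (184, [243, 278]), (192, [243, 279]), (200, [244, 279]), (208, [244, 278]), (216, [245, 277]), (224, [245, 277])] [ 78  81 105 113  99 255 255 255 255 255 255 255 225 222  88  83  83  80
  81]
sg 1 [ 470.7 -115.    82.3] IoU 0.962
sg -1 [ 470.9 -113.3   82.6] IoU 0.863
sg 1 [ 455.6 -104.4   81.7] IoU 0.45
sg -1 [ 480.2 -120.8   87.7] IoU 0.433
t 31.3 tcp [ 470.1 -110.7  156.9] A 82.0 tilt -1.0 q [-0.47  0.28  1.7   0.    1.16 -0.34] F [-0.5  0.4  0.6] 0.0880234270830637 0.0
```

The fit is clear: the wedge rises towards +y (IoU 0.96 against 0.86), with its centre at about (470.7,-114.5) and angle 82.3°. I'll grasp it about 10 mm towards +y of the middle. The true tips sit about 25 mm above the reported TCP.

```bash
python3 m.py 472,-104.5,20,82.3 472,-104.5,-3,82.3
```

```text
t 31.3 tcp [ 470.1 -110.7  156.9] A 82.0 tilt -1.0 q [-0.47  0.28  1.7   0.    1.16 -0.34] F [-0.5  0.4  0.6] 0.0880234270830637 0.0
472,-104.5,20,82.3 dp [6.4, 1.0, 136.9] yaw -0.3
472,-104.5,-3,82.3 dp [6.4, 1.1, 159.9] yaw -0.3
```

Emit:
{"method": "jog_arm", "body": {
  "dp": [
    [6.5,1,60],
    [6.5,1,110],
    [6.5,1,140],
    [6.5,1,150],
    [6.5,1,154],
    [6.5,1,154],
    [6.5,1,154]
  ],
  "yaw": [0,0,0,0,0,0,0]
}}

```text
time_s: 32.17
tcp_pos: [0.4725, -0.1056, 0.0039]
tool_rot: [0.001, 0.755, 0.656, 0.0]
contact_force: [0.8, 0.7, -0.1]
finger_gap: 0.0882
grip_force: 0.0
```

Emit:
{"method": "jog_arm", "body": {
  "dp": [
    [0,0,1],
    [0,0,2],
    [0,0,3],
    [0,0,4],
    [0,0,4]
  ],
  "yaw": [0,0,0,0,0]
}}

```text
time_s: 32.8
tcp_pos: [0.4719, -0.1053, -0.0011]
tool_rot: [-0.0, 0.755, 0.656, -0.0]
contact_force: [0.5, -0.2, 0.1]
finger_gap: 0.0881
grip_force: 0.0
```

TCP reads -1 mm with no contact, which confirms the tips are higher than reported. Another 5 mm down, then close.

Emit:
{"method": "jog_arm", "body": {
  "dp": [
    [0,0,1],
    [0,0,2],
    [0,0,3],
    [0,0,4],
    [0,0,5],
    [0,0,5]
  ],
  "yaw": [0,0,0,0,0,0]
}}

```text
time_s: 33.55
tcp_pos: [0.4719, -0.1053, -0.006]
tool_rot: [-0.0, 0.755, 0.656, -0.0]
contact_force: [0.1, 0.4, -0.5]
finger_gap: 0.0883
grip_force: 0.0
```

Emit:
{"method": "jog_arm", "body": {
  "dp": [
    [0,0,0],
    [0,0,0],
    [0,0,0],
    [0,0,0],
    [0,0,0],
    [0,0,0],
    [0,0,0],
    [0,0,0],
    [0,0,0]
  ],
  "yaw": [0,0,0,0,0,0,0,0,0],
  "gripper": 0
}}

```text
time_s: 34.67
tcp_pos: [0.4719, -0.1053, -0.006]
tool_rot: [-0.0, 0.755, 0.656, -0.0]
contact_force: [-0.3, 0.7, -0.8]
finger_gap: 0.0316
grip_force: 30.0
```

```bash
python3 m.py 472,-104.5,100,82.3 537.4,-390.5,100,86.1
python3 - <<'E'
from f import *
im=cam('scene')
E
```

```text
t 34.67 tcp [ 471.9 -105.3   -6. ] A 81.9 tilt -1.0 q [-0.46  0.53  1.85  0.    0.77 -0.32] F [-0.3  0.7 -0.8] 0.03161896369627127 29.994454085826874
472,-104.5,100,82.3 dp [0.8, -0.0, -106.0] yaw -0.4
537.4,-390.5,100,86.1 dp [-273.2, 104.8, -106.0] yaw -4.2
```

Emit:
{"method": "jog_arm", "body": {
  "dp": [
    [0,0,-15],
    [0,0,-45],
    [0,0,-80],
    [-10,4,-100],
    [-35,13,-106],
    [-70,27,-106],
    [-105,40,-106],
    [-140,54,-106],
    [-175,67,-106],
    [-210,80,-106],
    [-245,94,-106],
    [-265,102,-106]
  ],
  "yaw": [0,0,0,0,-0.5,-1,-1.5,-2,-2.5,-3,-3.5,-4]
}}

```text
time_s: 36.22
tcp_pos: [0.5357, -0.3836, 0.1006]
tool_rot: [0.0, 0.732, 0.681, -0.0]
contact_force: [-0.5, 0.3, -2.2]
finger_gap: 0.0319
grip_force: 30.0
```

```bash
python3 m.py 538.6,-391,75,86.1
```

```text
t 36.23 tcp [ 535.7 -383.6  100.6] A 85.9 tilt -1.0 q [-0.8   0.7   1.19 -0.    1.25 -0.73] F [-0.5  0.3 -2.2] 0.03190320657008578 29.99376431107521
538.6,-391,75,86.1 dp [-7.2, 3.4, 25.6] yaw -0.2
```

Force -2.2 N, so the wedge is held. I'll centre it over the cut-out, then fit the held wedge's pose and tilt from the wrist picture.

Emit:
{"method": "jog_arm", "body": {
  "dp": [
    [-7,3.5,10],
    [-7,3.5,25],
    [-7,3.5,25],
    [-7,3.5,25]
  ],
  "yaw": [0,0,0,0]
}}

```text
time_s: 36.72
tcp_pos: [0.5389, -0.3887, 0.0753]
tool_rot: [-0.0, 0.731, 0.682, 0.0]
contact_force: [-0.8, 0.2, -3.1]
finger_gap: 0.0318
grip_force: 30.0
```

```bash
cat > k.py <<'E'
from h import *
im=cam('wrist');save(im,'w14');c=im['color'];H,S,V=cv2.split(cv2.cvtColor(c,cv2.COLOR_RGB2HSV))
s=env.state();p=np.array(s['tcp_pos']);Rt=rot(s['tool_rot'])
print((p*1000).round(1),s['contact_force'])
# predicted held wedge: TCP 6mm below underside plane => underside at tool z=-6mm; centre at tool x=-9.5
def P(u,v,h): return p+Rt@(np.array([u-9.5,v,-6-h])/1000)
for u,h in ((55,42),(55,0),(33,42),(33,36),(11,36),(-55,18)):
    print(u,h,proj(im,P(u,-16,h)).round(),proj(im,P(u,16,h)).round())
b=((H>100)&(H<125)&(S>150)&(V>70)).astype(np.uint8)
k,l,st,ce=cv2.connectedComponentsWithStats(b)
for j in range(1,k):
    if st[j,4]>150: print('blue',st[j],ce[j].round())
for y in (-400.5+64,): print('cutout end proj',[proj(im,np.array([538+64*np.cos(np.radians(86.1))+d*.998,-400.5+63.9-d*.068,5])/1000).round() for d in (-25,25)])
for r in range(60,300,8): print(r,''.join('B' if b[r,x] else ('#' if V[r,x]>150 and S[r,x]<60 else ('+' if V[r,x]>95 and S[r,x]<60 else '.')) for x in range(180,340,3)))
E
python3 k.py
```

```text
[ 539.  -388.9   75.6] [ 0.42719707 -0.24601277 -1.56572927]
55 42 [217. 183.] [300. 183.]
55 0 [227. 159.] [291. 159.]
33 42 [219. 235.] [298. 235.]
33 36 [221. 229.] [296. 229.]
11 36 [222. 274.] [295. 274.]
-55 18 [230. 360.] [288. 360.]
blue [ 224  125   71   32 1892] [258. 138.]
cutout end proj [array([224., 126.]), array([294., 125.])]
60 ....................++++++++++++++++++++++++++++++++++
68 .......................+++++++++++++++++++++++++++++++
76 .........................+++++++++++++++++++++++++++++
84 ...........................+++++++++++++++++++++++++++
92 .............................+++++++...+++++++++++++++
100 ...################################################+++
108 ...##...........................+++++++++++++++++##+++
116 ...##............................+++++++++++++++###.++
124 ...##.................................+++++.....+#+...
132 ...##..........BBBBBBBBBBBBBBBBBBBBB..B++++.....##....
140 ...+#+.........BBBBBBBBBBBBBBBBBBBBBBB..........##....
148 ....#+.........BBBBBBBBBBBBBBBBBBBBB...++.......##....
156 ....##.........B++++++++++++++++++++++.++.......#
[... 308 characters left out ...]
..#+......++++++++++++++++++++##+#+#++......##....+
212 .....##......++++++++++++++++++++++++++++......#++++++
220 .....##.......+++++++++++++++++++++++++++.....##++++++
228 ...++##.......+#########################+.....##++++++
236 +++++##+......+#########################......##++++++
244 ++++++#.......+########################+........++++++
252 +++++..........########################+..........++++
260 +++............########################............+++
268 +..............++#######+###########+++..............+
276 ................+++++++++++++++++++++++...............
284 ................++++++++++++++++++++++................
292 ................+++++++++++++++++++++++...............
```

The held wedge projects to within about 5 px of prediction: level, columns 217–301, end face at rows 156–180. It needs about 3.5 mm along -x of the tool. Lowering.

Emit:
{"method": "jog_arm", "body": {
  "dp": [
    [-3.5,0,20],
    [-3.5,0,45],
    [-3.5,0,60],
    [-3.5,0,68],
    [-3.5,0,71],
    [-3.5,0,73],
    [-3.5,0,74],
    [-3.5,0,74.5],
    [-3.5,0,75],
    [-3.5,0,75.5],
    [-3.5,0,75.5],
    [-3.5,0,75.5]
  ],
  "yaw": [0,0,0,0,0,0,0,0,0,0,0,0]
}}

```text
time_s: 38.28
tcp_pos: [0.5385, -0.3928, -0.0005]
tool_rot: [0.0, 0.732, 0.682, -0.0]
contact_force: [1.1, -0.3, -1.8]
finger_gap: 0.0316
grip_force: 30.0
```

Emit:
{"method": "jog_arm", "body": {
  "dp": [
    [0,0,0.4],
    [0,0,0.8],
    [0,0,0.8]
  ],
  "yaw": [0,0,0]
}}

```text
time_s: 38.65
tcp_pos: [0.5386, -0.3928, -0.0009]
tool_rot: [0.0, 0.732, 0.682, -0.0]
contact_force: [-1.0, 0.8, 1.8]
finger_gap: 0.0317
grip_force: 30.0
```

Emit:
{"method": "jog_arm", "body": {
  "dp": [
    [0,0,0.3],
    [0,0,0.5],
    [0,0,0.5]
  ],
  "yaw": [0,0,0]
}}

```text
time_s: 39.02
tcp_pos: [0.5386, -0.3928, -0.001]
tool_rot: [0.0, 0.732, 0.682, -0.0]
contact_force: [-3.0, 2.6, 6.2]
finger_gap: 0.0318
grip_force: 30.0
```

Emit:
{"method": "jog_arm", "body": {
  "dp": [
    [0,0,0],
    [0,0,0],
    [0,0,0],
    [0,0,0],
    [0,0,0],
    [0,0,-10],
    [0,0,-50],
    [0,0,-100],
    [0,0,-150],
    [0,0,-160],
    [0,0,-160]
  ],
  "yaw": [0,0,0,0,0,0,0,0,0,0,0],
  "gripper": 1
}}

```text
time_s: 40.4
tcp_pos: [0.5385, -0.3927, 0.1584]
tool_rot: [0.0, 0.732, 0.682, -0.0]
contact_force: [-0.1, -0.9, 0.0]
finger_gap: 0.0883
grip_force: 0.0
```

```bash
cat > z.py <<'E'
from h import *
im=cam('wrist');c=im['color'];H,S,V=cv2.split(cv2.cvtColor(c,cv2.COLOR_RGB2HSV))
def P(u,v,h):
    a=np.radians(86.1);return np.array([538+u*np.cos(a)+v*np.sin(a),-400.5+u*np.sin(a)-v*np.cos(a),5+h])/1000
for u,h in ((55,42),(55,0),(-55,18)): print('expect',u,proj(im,P(u,-16,h)).round(),proj(im,P(u,16,h)).round())
b=((H>100)&(H<125)&(S>150)&(V>70))
for r in range(90,260,6): print(r,''.join('B' if b[r,x] else ('#' if V[r,x]>150 and S[r,x]<60 else ('+' if V[r,x]>95 and S[r,x]<60 else '.')) for x in range(190,330,3)))
t=cam('top')
for q,z in (('lens_mid',.03),('loupe_mid',.0275),('weight_knob',.033),('wedge_mid',.02),('cleaner',.05),('carton',.05)):
    print(q,[(np.round(d['position']).tolist(),round(d['p'],2),(ray(t,d['position'],z)[:2]*1000).round().tolist()) for d in env.spot_in(q,'top')[:2]])
s=env.state();print(s['time_s'],s['finger_gap'],np.round(s['contact_force'],1))
E
python3 z.py
```

```text
expect 55 [240. 125.] [278. 125.]
expect 55 [242. 120.] [276. 119.]
expect -55 [244. 233.] [275. 233.]
90 ......####################################+++++
96 ......#................+++++++++++++++++##+++++
102 ......#..................++..++.........#++++++
108 ......#.................+++++...........#++++++
114 ......#+.......BBBBBBBBBBBBBBBBB........#++++++
120 ......#+.......BBB+++++++++++.BB.......+#++++++
126 ......##.......BB#############BB.......+#++++++
132 ......##.......BB.############BB.......##++++++
138 ......##.......BB.############BB.......##++++++
144 ......+#.......BB.############BB.......##++++++
150 ......+#.......BB.############BB.......##++++++
156 ......+#.......BB.############BB.......#+++++++
162 .......#.......BB.############BB.......#+++++++
168 ...++++#.....++B.B############BB.......#+++++++
174 .++++++#+...++.B.B###########..B.+....+#+++++++
180 .++++++##.+.+++BBB###########..B++++++##+++++++
186 +++++++##.+++++B.B############.B++++++##+++++++
192 +++++++##++++++B.B############.B++++++##+++++++
198 +++++++##..++++B.B############BB++++++##+++++++
204 +++++++
[... 191 characters left out ...]
+++++
228 ++++++++#......B...##########...++++++#++++++++
234 ++++++++#+......................++++++#++++++++
240 ++++++++#+............+.+++++++++++..+#++++++++
246 ++++++++#+...........................##++++++++
252 ++++++++###############################++++++++
258 +.+++++++++++++++++++++++++++++++++++++++++++++
lens_mid [([213.0, 165.0], 0.83, [635.0, 129.0])]
loupe_mid [([328.0, 163.0], 0.51, [641.0, -153.0])]
weight_knob [([109.0, 207.0], 0.93, [531.0, 380.0]), ([324.0, 171.0], 0.4, [620.0, -142.0])]
wedge_mid [([429.0, 202.0], 0.67, [543.0, -398.0])]
cleaner [([263.0, 233.0], 0.7, [466.0, 7.0])]
carton [([270.0, 108.0], 0.64, [778.0, -11.0])]
40.8 0.08813673081754353 [-0.2  0.2  0.3]
```

The wedge lies inside its cut-out with blue on both sides, within 2 px of where it should be. A pixel comparison of the bystanders, then I hand in.

Run:
```python
from h import *
a=cv2.imread('pics/top0.png');b=cam('top')['color'][:,:,::-1].copy()
for n,(x,y) in dict(cleaner=(266,235),carton=(269,105)).items():
    f=lambda i:cv2.cvtColor(i[y-25:y+25,x-25:x+25],cv2.COLOR_BGR2GRAY).astype(np.float32)
    print(n,cv2.phaseCorrelate(f(a),f(b)))
print(env.job_done())
```

```text
cleaner ((0.045612737544541204, 0.15344632582318596), 0.25898073806762695)
carton ((-0.0016002521544038473, -0.05082503290290674), 1.0020217075347901)
the job is handed in; nothing more can be done
None
```

The lens, loupe, weight and wedge were put into their matching cut-outs in that order, each lowered gently to contact. The job was handed in at about 41 s; the first grasp of the weight closed on nothing but didn't move it. The carton clearly did not move, and the cleaner showed no measurable shift, though its image comparison was weaker.

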